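# Seat the alarm sounder and close its keeper

## Robot

A 7-joint arm with a two-finger parallel gripper is mounted at the origin on the work surface. World frame = base frame: x ahead of the robot, y to its left, z up, the work surface at z = 0. Lengths are in m, angles in rad, forces in N, time in s.
With the tool pointing down it reaches from about 0.4 to 0.9 m from the base axis. Payload 5.5 kg.
Tool frame: the origin (TCP) lies midway between the tips of the shut fingers; the grasp point (between the pads) lies 19 mm behind it (manip.grip_depth is the distance from the TCP to the grasp point, in m); z points along the fingers, x is the direction in which the jaws open and shut, and the axes are right-handed (so a half turn about z gives the same grasp; the last joint's range is limited). The gripper opens to 92 mm and grips with 3 to 60 N. Pads are 19 mm wide; open, the fingers measure 130 mm over their backs; the gripper's body (75 mm by 190 mm) begins 47 mm behind the grasp point.
Start: joints at [1.432, 0.501, -0.427, 1.55, 0.221, 1.138, -0.21], TCP at [0.254, -0.598, 0.187] pointing down, gripper open.
Joint ranges: [-2.88, 2.88], [-0.31, 2.03], [-1.54, 1.56], [0.2, 2.42], [-1.41, 4.55], [0.19, 2.02], [-2.57, 2.57]. Speed limits (rad/s): [2.57, 2.57, 3.14, 3.14, 3.14, 3.14, 3.14].

## Interface

Orientations are given as a unit quaternion [x, y, z, w].
In Python, from bench import manip, effector, viewer gives the robot as it stands. Calls block until the motion is done:
- manip.move_pose(position, orientation): joint-space move of the TCP to a pose.
- manip.servo_line(position, ori=None, vel=0.15): straight line of the TCP; ori=None keeps the orientation; vel is the mean speed in m/s.
- manip.movej(angles): joint-space move.
- effector.open_jaws() and effector.close(f_grip=None): open the fingers fully, or close them until they stop; f_grip is the grip in N (None keeps the last).
- manip.sleep(seconds).
- manip.solve_ik(position, orientation): joint angles nearest the present ones, or None.
- viewer.get_image(name): name is "scene" or "top"; returns the picture (384x512x3 uint8, red, green, blue); there is no depth.
- viewer.get_calibration(name): a dict with "vfov" (degrees; the focal length in pixels is half the picture's height over the tangent of half this angle, whatever the lens; pixels are square), "cx", "cy" (the principal point, pixels), "eye" and "attitude" of the camera in the world. Camera axes: x right, y down, z forward; pixel columns grow to the right and rows downward; lengths in m; the calibration is good to about 2 mm. A picture is of the moment at which its call begins. get_calibration takes no time and is no camera call.
A pose or a line that the arm cannot do raises manip.PlanningError and nothing moves.
- manip.hand_in(): hands the job in, once; it reports no verdict.
Readings, each from a call of its own:
- manip.current_clock(): time.
- manip.current_q(): joint angles.
- manip.current_joint_velocities(): joint speeds.
- manip.current_tau(): joint torques, N m.
- manip.current_tool_pos(): TCP position.
- manip.current_tcp_rot(): TCP orientation.
- manip.current_force(): force on the tool from outside, world axes, zero at the start.
- manip.current_wrist_torque(): the same for the moment, N m.
- manip.current_finger_gap(): finger opening in m.
Only numpy, scipy, OpenCV 4.12 (cv2) and the standard library are available. Lean on these libraries where they do the work, as an engineer would, in place of code of your own. Each camera call takes 0.05 s, during which the arm holds its last target.

## Task

On the unfinished alarm unit, nudge the loose round sounder across the plate and over the rim until it drops into the empty round seat and lies flat, fully home; only slide it, never pick it up. Then push the steel swing keeper all the way round so that it reaches over the seated sounder, as on the finished unit beside it. Leave everything else where it stands, and finish clear of everything.

Things in the scene. Friction and masses are not known exactly. Their poses are not given: they have to be found in the camera images.
- sounder_center (a point): centre (half-way up) of the loose sounder: a flat black plastic disc with a bright ring on top, 50 mm in diameter, 10 mm thick, about 60 g, lying flat on the plate of the unfinished unit; z is its axis, up
- sounder: the same sounder; origin at the centre of its underside, z up along its axis
- seat (a point): centre of the mouth of the empty round seat (54 mm wide, 8 mm deep, blind, with a 1 mm chamfer), level with the plate's top face, 16 mm above the bench. The plate is grey, fixed, 180 x 120 x 16 mm; axes are the plate's: x along its long side, y along its short side, z up. The seat centre is 45 mm to the -x side of the plate's centre and midway across; the sounder starts on the +x half. A seated sounder stands 2 mm above the plate, its centre 3 mm below this point
- keeper_pivot (a point): pivot axis of the swing keeper on the plate's top face, 44 mm from the seat centre along the plate's +y; axes as the plate's. The keeper is a flat steel bar 12 mm wide reaching 34 mm from the pivot, its underside 4 mm and its top 10 mm above the plate, with an upright steel post 10 mm thick, 26 mm from the pivot, whose top is 24 mm above the plate
- keeper_post (a point): centre of the top of the keeper's post, which can be pushed sideways with a fingertip
- keeper (a joint): angle of the keeper about its upright pivot, 0 to 1.571 rad: at 0 the bar points along the plate's -x (open), it turns counter-clockwise seen from above, at 1.571 it points along the plate's -y, over the edge of the seat (closed, at its stop). Light friction, no spring: it stays where it is left (about 1 N at the post moves it)
- finished_unit: the finished unit: the same fixed plate with a sounder already in its seat and its keeper closed; origin under the plate's centre, axes as for the other plate; nothing to do there
- knob_cap: small black knob cap, 18 mm wide, 15 mm high, standing on the unfinished unit's plate near the corner at -x, -y; leave alone
- standoff: steel cylinder 14 mm wide, 20 mm high, standing on the bench between the two units; leave alone
- driver_a: screwdriver about 170 mm long lying beyond the units; leave alone
- driver_b: screwdriver about 150 mm long lying on the right; leave alone
- tape_roll: roll of white tape, 68 mm wide, 19 mm high, lying flat beyond the units; leave alone
- cleaner: small bottle, 44 mm wide, 110 mm high, standing to the right; origin at its foot; leave alone
- multimeter: hand-held meter 190 x 90 mm, 48 mm high with its dial, lying to the left; leave alone
There are look-alikes about, which are no part of the job. Leave any blue or purple look-alike of the part that bears seat alone. What is meant by the sounder is not red, and is the larger of those in its own colour.

How it is judged:
By the outcome, as a careful person would: the job done as asked, in the order asked, and still so for the second after the job is handed in, with the robot touching nothing.
It also fails if it takes over 51 s, if anything falls off the work surface, if the arm or the gripper's body presses on something with over 40 N, if the wrist force passes 120 N, or if a joint passes its speed limit or range.

## Working session

There is one attempt and no reset: what is moved stays moved. The work goes in short steps, each a Python script; the robot and the scene stay as the last script left them, time stands still between calls to the robot, and variables do not carry over. Pictures are saved under pics/ and viewed, and the job is handed in when it is done.

```bash
mkdir -p pics; ls
python3 - <<'E'
from bench import manip, effector, viewer
import cv2
for n in("scene","top"):
    im=viewer.get_image(n); cv2.imwrite(f"pics/{n}0.png",im[:,:,::-1]); print(viewer.get_calibration(n))
print(manip.current_clock(),manip.current_tool_pos(),manip.current_tcp_rot(),manip.current_finger_gap())
E
```

```text
pics
{'vfov': 44.22437866875957, 'cx': 249.45374633511852, 'cy': 189.20016267852296, 'eye': array([ 1.27920351, -0.24363017,  1.05982462]), 'attitude': array([ 0.75929278,  0.56116235, -0.19231634, -0.26755507])}
{'vfov': 57.43063494683393, 'cx': 253.3144820205941, 'cy': 187.13171314560935, 'eye': array([ 0.41979186, -0.00931222,  1.04318024]), 'attitude': array([ 0.7073486 , -0.70474818,  0.04172897, -0.03530787])}
0.1 [ 0.25388798 -0.59761027  0.18608901] [ 8.34008246e-01 -5.51751291e-01 -7.14832552e-04 -4.97658973e-04] 0.0918759617078394
```

View pics/scene0.png

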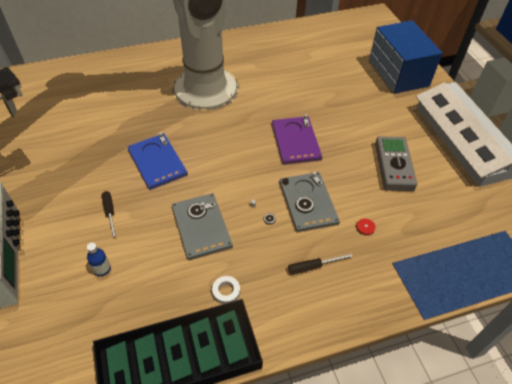

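View pics/top0.png

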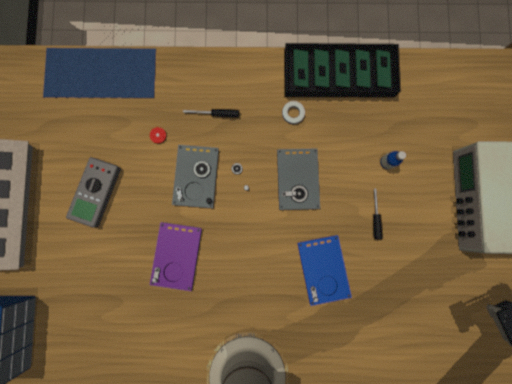

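The grey unit at top (196,177) has the loose black sounder at (202,170) and an empty seat near (195,190). The grey unit at (298,180) is the finished one. Look-alikes are the purple plate (176,257), the blue plate (324,270), the red disc (158,135) and a small black disc at (237,169). The disc at (202,170) fits because it is black, the larger black one, and lies on the grey unfinished plate. I'll confirm this in a crop.

Run:
```python
import cv2,numpy as np
a=cv2.imread("pics/top0.png")[135:220,160:260]; b=cv2.imread("pics/scene0.png")[155:245,240:350]
a=cv2.resize(a,None,fx=5,fy=5,interpolation=2);b=cv2.resize(b,None,fx=5,fy=5,interpolation=2)
cv2.imwrite("pics/ca.png",a);cv2.imwrite("pics/cb.png",b)
```

```text
(no output)
```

View pics/ca.png

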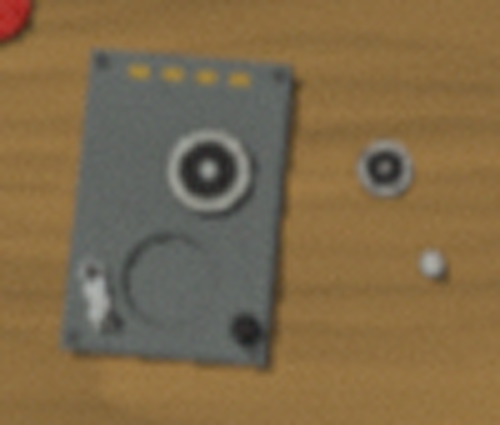

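View pics/cb.png

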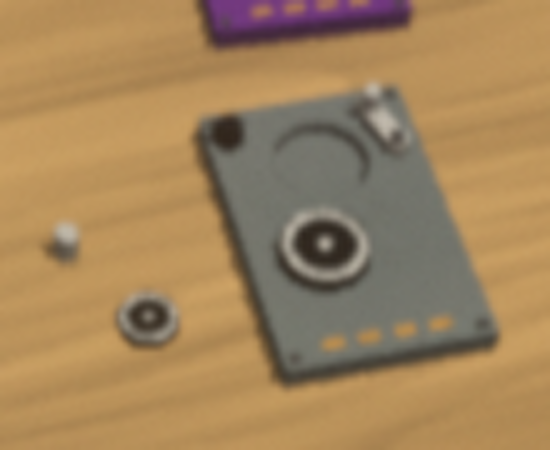

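The crop confirms it: the larger black disc lies on the grey plate, and the empty seat and open keeper are below it. Next I'll measure the plate, the disc and the keeper.

```bash
cat > h.py <<'E'
import numpy as np,cv2
from scipy.spatial.transform import Rotation as R
from bench import manip, effector, viewer
C={n:viewer.get_calibration(n) for n in("scene","top")}
def ray(n,u,v):
    c=C[n]; f=192/np.tan(np.radians(c['vfov']/2))
    d=R.from_quat(c['attitude']).apply([(u-c['cx'])/f,(v-c['cy'])/f,1]); return c['eye'],d
def plane(n,uv,z):
    e,d=ray(n,*uv); return (e+d*(z-e[2])/d[2])[:2]
def proj(n,p):
    c=C[n]; f=192/np.tan(np.radians(c['vfov']/2))
    q=R.from_quat(c['attitude']).inv().apply(np.array(p)-c['eye']); return np.array([c['cx']+f*q[0]/q[2],c['cy']+f*q[1]/q[2]])
def plate(n,im,box):
    x0,y0,x1,y1=box; s=8
    hsv=cv2.cvtColor(im[y0:y1,x0:x1],cv2.COLOR_RGB2HSV)
    sat=cv2.resize(hsv[:,:,1],None,fx=s,fy=s,interpolation=cv2.INTER_LINEAR)
    m=((sat<75)*255).astype('uint8')
    m=cv2.morphologyEx(m,cv2.MORPH_OPEN,np.ones((41,41),'uint8'))
    c=max(cv2.findContours(m,0,2)[0],key=cv2.contourArea)
    b=cv2.boxPoints(cv2.minAreaRect(c)); p=cv2.approxPolyDP(cv2.convexHull(c),25,True)[:,0]
    f=lambda q:(q+.5)/s-.5+[x0,y0]
    return f(p),f(b)
def ring(n,im,c,r=10):
    x0,y0=c[0]-r,c[1]-r
    g=cv2.cvtColor(im[y0:y0+2*r+1,x0:x0+2*r+1],cv2.COLOR_RGB2GRAY)
    return g,x0,y0
E
python3 - <<'E'
from h import *
for n,fn,box in(("top","top0",(165,135,228,218)),("scene","scene0",(270,160,345,240)),("top","top0",(265,138,330,220))):
    im=cv2.imread(f"pics/{fn}.png")[:,:,::-1].copy()
    p,b=plate(n,im,box)
    print(n,"poly",p.round(1).tolist()); w=np.array([plane(n,q,.016) for q in p]); print(w.round(4).tolist(), np.linalg.norm(w-np.roll(w,-1,0),axis=1).round(4))
    w=np.array([plane(n,q,.016) for q in b]); print("box",w.round(4).tolist(), np.linalg.norm(w-np.roll(w,-1,0),axis=1).round(4),w.mean(0))
E
```

```text
top poly [[178.1, 144.8], [217.4, 148.1], [212.3, 207.4], [171.9, 204.1]]
[[0.6582, 0.2063], [0.649, 0.0889], [0.4719, 0.1013], [0.4814, 0.2195]] [0.1178 0.1775 0.1186 0.1773]
box [[0.4797, 0.221], [0.6613, 0.2095], [0.6502, 0.0855], [0.4689, 0.0994]] [0.1819 0.1245 0.1819 0.1221] [0.5650327  0.15384718]
scene poly [[318.3, 172.3], [337.9, 222.6], [296.6, 229.7], [282.1, 183.7], [287.9, 176.9]]
[[0.4876, 0.2206], [0.667, 0.2032], [0.6562, 0.089], [0.4972, 0.1052], [0.4785, 0.1299]] [0.1803 0.1147 0.1598 0.031  0.0911]
box [[0.4818, 0.1015], [0.4661, 0.2358], [0.6679, 0.2078], [0.6775, 0.0859]] [0.1352 0.2037 0.1222 0.1964] [0.5733152 0.1577476]
top poly [[316.1, 148.6], [319.2, 208.1], [279.6, 209.2], [276.8, 149.9]]
[[0.649, -0.2057], [0.4712, -0.212], [0.4675, -0.0956], [0.6442, -0.0883]] [0.1779 0.1164 0.1768 0.1175]
box [[0.6473, -0.0875], [0.6522, -0.2103], [0.4701, -0.2133], [0.4656, -0.0928]] [0.1229 0.1821 0.1206 0.1818] [ 0.55882714 -0.15096146]
```

```bash
cat >> h.py <<'E'
def disc(n,im,c,r=11,s=8):
    """bright ring outer contour -> centre pixel"""
    x0,y0=int(c[0])-r,int(c[1])-r
    g=cv2.cvtColor(im[y0:y0+2*r+1,x0:x0+2*r+1],cv2.COLOR_RGB2GRAY)
    g=cv2.resize(g,None,fx=s,fy=s,interpolation=cv2.INTER_CUBIC)
    m=((g>145)*255).astype('uint8')
    c=max(cv2.findContours(m,0,2)[0],key=lambda k:cv2.contourArea(cv2.convexHull(k)))
    e=cv2.fitEllipse(cv2.convexHull(c))
    return (np.array(e[0])+.5)/s-.5+[x0,y0], np.array(e[1])/s
E
python3 - <<'E'
from h import *
T=cv2.imread("pics/top0.png")[:,:,::-1].copy();S=cv2.imread("pics/scene0.png")[:,:,::-1].copy()
for z,n,im,c in((.026,"top",T,(202,169)),(.026,"scene",S,(305,204)),(.018,"top",T,(299,194)),(.018,"scene",S,(197,210))):
    q,a=disc(n,im,c); print(n,q.round(2),a.round(2),plane(n,q,z).round(4))
print("seat eye", plane("top",(193.4,190.8),.016))
th=np.radians(-4.25);ex=np.array([np.cos(th),np.sin(th)]);ey=np.array([-ex[1],ex[0]])
c=np.array([.5651,.154]);seat=c-.045*ex;piv=seat+.044*ey
print(seat,piv)
pts={"seat":(*seat,.016),"piv":(*piv,.026),"posttop0":(*(piv-.026*ex),.04),"end0":(*(piv-.034*ex),.026)}
for n,im,box in(("top",T,(165,160,225,215)),("scene",S,(270,160,345,215))):
    s=10;x0,y0,x1,y1=box;k=cv2.resize(im[y0:y1,x0:x1,::-1],None,fx=s,fy=s,interpolation=2)
    for nm,p in pts.items():
        u=((proj(n,p)-[x0,y0]+.5)*s-.5).astype(int);print(n,nm,proj(n,p).round(1)); cv2.circle(k,tuple(map(int,u)),3,(0,0,255) ,-1)
    a=np.linspace(0,6.28,60); 
    for t in a:
        u=((proj(n,(*(seat+.027*np.array([np.cos(t),np.sin(t)])),.016))-[x0,y0]+.5)*s-.5).astype(int);cv2.circle(k,tuple(map(int,u)),1,(0,255,0),-1)
    cv2.imwrite(f"pics/ov_{n}.png",k)
E
```

```text
top [195.36 170.01] [3.18 7.06] [0.5809 0.1516]
scene [301.24 203.1 ] [ 9.33 12.22] [0.5844 0.129 ]
top [289.02 193.19] [3.25 4.84] [ 0.5145 -0.1235]
scene [195.66 209.7 ] [13.09 14.93] [ 0.5165 -0.1512]
seat eye [0.52063206 0.15766978]
[0.52022374 0.15733488] [0.52348452 0.20121389]
top seat [193.5 190.9]
top piv [177.9 189.4]
top posttop0 [176.  197.9]
top end0 [176.7 201. ]
scene seat [302.1 185.6]
scene piv [317.2 180.7]
scene posttop0 [315.  170.7]
scene end0 [313.6 171.9]
```

View pics/ov_top.png

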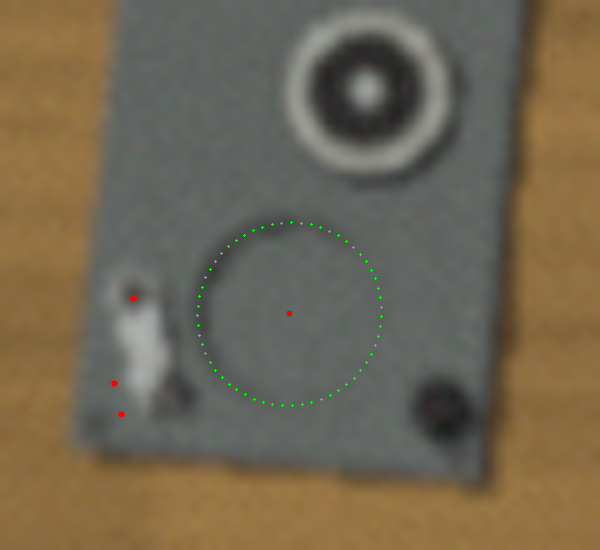

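View pics/ov_scene.png

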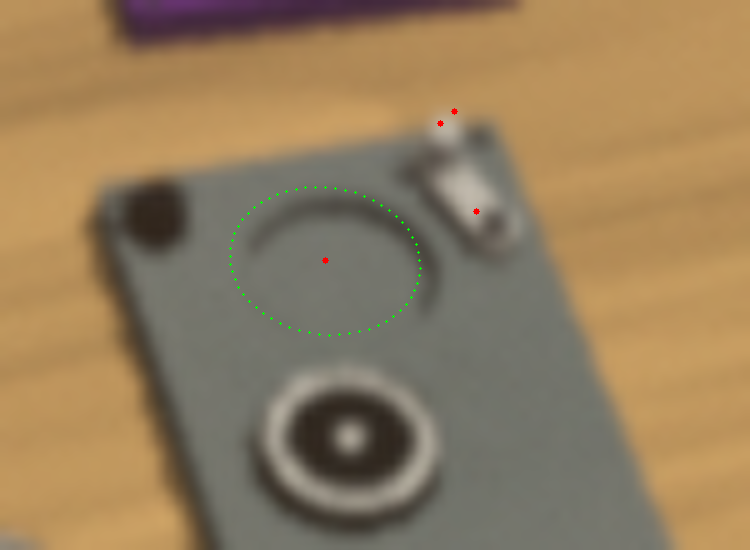

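```bash
cat >> h.py <<'E'
def disc(n,im,c,r=12,s=8,thr=None):
    x0,y0=int(round(c[0]))-r,int(round(c[1]))-r
    g=cv2.cvtColor(im[y0:y0+2*r+1,x0:x0+2*r+1],cv2.COLOR_RGB2GRAY)
    g=cv2.resize(g,None,fx=s,fy=s,interpolation=cv2.INTER_CUBIC)
    m=((g<75)*255).astype('uint8')          # black annulus inside the bright ring
    best=None
    for k in cv2.findContours(m,1,2)[0]:
        if cv2.contourArea(k)<s*s*15: continue
        e=cv2.fitEllipse(k); d=np.hypot(*(np.array(e[0])-(r+.5)*s))
        if max(e[1])/min(e[1])<1.5 and (best is None or d<best[0]): best=(d,e)
    if best is None: return None
    e=best[1]; return (np.array(e[0])+.5)/s-.5+[x0,y0], np.array(e[1])/s
E
python3 - <<'E'
from h import *
T=cv2.imread("pics/top0.png")[:,:,::-1].copy();S=cv2.imread("pics/scene0.png")[:,:,::-1].copy()
for z,n,im,c in((.026,"top",T,(202,169)),(.026,"scene",S,(304.5,203.3)),(.018,"top",T,(299,194)),(.018,"scene",S,(197,210)),(.01,"top",T,(237,169)),(.01,"scene",S,(269,218))):
    r=disc(n,im,c); print(n,c,r and (r[0].round(2),r[1].round(2),plane(n,r[0],z).round(4)))
print(plane("scene",(303.6,187.3),.016))
# post triangulation
a,d=ray("top",179.3,198.3);b,e=ray("scene",314.2,172.6)
t=np.linalg.lstsq(np.c_[d,-e],b-a,rcond=None)[0];print(a+d*t[0],b+e*t[1])
E
```

```text
top (202, 169) (array([201.16, 168.55]), array([10.28, 10.57]), array([0.5853, 0.1348]))
scene (304.5, 203.3) (array([304.58, 203.35]), array([ 8.77, 11.55]), array([0.5879, 0.1375]))
top (299, 194) (array([299.31, 193.31]), array([ 9.74, 10.9 ]), array([ 0.5143, -0.1538]))
scene (197, 210) (array([196.05, 209.89]), array([ 8.77, 11.01]), array([ 0.5174, -0.1504]))
top (237, 169) (array([236.48, 168.12]), array([6.19, 6.55]), array([0.5897, 0.0318]))
scene (269, 218) (array([269.22, 217.81]), array([5.32, 6.97]), array([0.5949, 0.0337]))
[0.52734641 0.15923256]
[0.49709889 0.19512343 0.0325571 ] [0.49871524 0.20097984 0.03386542]
```

```bash
cat >> h.py <<'E'
def qdown(ydir):
    y=np.array([*ydir,0.]);y/=np.linalg.norm(y);z=np.array([0,0,-1.]);x=np.cross(y,z)
    return R.from_matrix(np.c_[x,y,z]).as_quat()
def unit(v): v=np.asarray(v,float); return v/np.linalg.norm(v)
def snap(tag):
    for n in("scene","top"):
        im=viewer.get_image(n); cv2.imwrite(f"pics/{n}_{tag}.png",im[:,:,::-1])
def crop(tag,bs=(255,145,355,245),bt=(160,130,235,220),s=5):
    a=cv2.imread(f"pics/scene_{tag}.png")[bs[1]:bs[3],bs[0]:bs[2]];b=cv2.imread(f"pics/top_{tag}.png")[bt[1]:bt[3],bt[0]:bt[2]]
    a=cv2.resize(a,(400,400),interpolation=2);b=cv2.resize(b,None,fx=400/b.shape[0],fy=400/b.shape[0],interpolation=2)
    cv2.imwrite(f"pics/c_{tag}.png",np.hstack([a,b]))
E
python3 - <<'E'
from h import *
D=np.array([.5863,.1361]);S=np.array([.5212,.1586]);d=unit(S-D);print(d)
for s in(1,-1):
    print(s,manip.solve_ik([*(D-d*.05),.1],qdown(s*d)),manip.solve_ik([*(S-d*.03),.02],qdown(s*d)))
    k=unit(np.array([1,-1.])); k=R.from_euler('z',-4.25,degrees=True).apply([*k,0])[:2]
    print(manip.solve_ik([.48,.21,.03],qdown(s*k)))
E
```

```text
[-0.94514131  0.32666174]
1 [ 0.27381003  0.658742   -0.72174735  1.6307984   0.48805641  1.04015877
 -2.50027085] [ 0.03442457  0.58623698 -0.44480121  1.87438372  0.35322937  0.75890274
 -2.50851869]
[ 0.26391847  0.67171994 -0.93893282  1.97145441  0.71583658  0.87139119
 -0.35418069]
-1 [ 0.45002405  0.79710574 -1.03573825  1.62491832  0.73698544  1.15708474
  0.47087763] [ 0.271828    0.68345992 -0.77243452  1.86653961  0.62570525  0.85180219
  0.41863494]
[-0.89816803  0.51976162  0.54128084  2.00966174 -0.40026964  0.71646494
 -2.53875012]
```

Run:
```python
from h import *
D=np.array([.5863,.1361]);S=np.array([.5212,.1586]);d=unit(S-D);q=qdown(-d)
effector.close(10); print(manip.current_finger_gap())
manip.move_pose([*(D-d*.055),.2],q)
manip.servo_line([*(D-d*.055),.06],vel=.15)
print(manip.current_clock(),manip.current_tool_pos(),manip.current_force())
snap("st");crop("st")
print(proj("top",manip.current_tool_pos()),proj("scene",manip.current_tool_pos()))
```

```text
0.0004296419246140031
5.475 [0.63916433 0.11858427 0.06111352] [ 0.13222166 -0.13182895 -0.06682793]
[205.5354586  147.85331623] [306.34015946 212.07795831]
```

View pics/c_st.png

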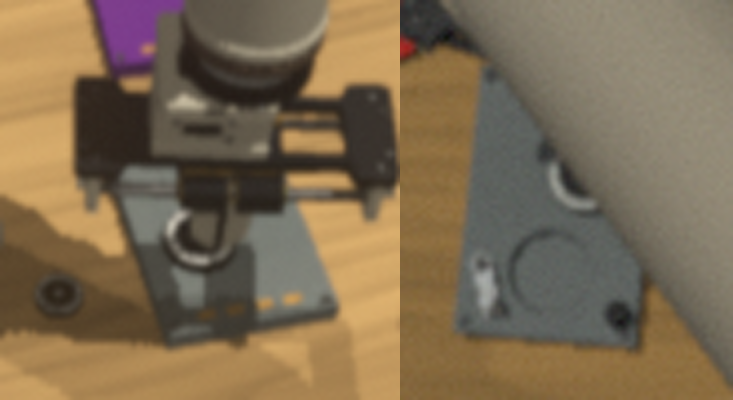

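Run:
```python
from h import *
k=cv2.imread("pics/scene_st.png")[185:225,285:330]
k=cv2.resize(k,None,fx=13,fy=13,interpolation=2)
for p in [(0,0),(.0095,0),(-.0095,0),(0,.019),(0,-.019)]:
    pos=np.array([0.63916433,0.11858427,0.0611]);d=unit([-.945,.327]);x=np.array([-d[1],d[0]])
    w=pos.copy();w[:2]+=p[0]*d+p[1]*x
    u=((proj("scene",w)-[285,185]+.5)*13).astype(int);cv2.circle(k,tuple(map(int,u)),3,(0,0,255) if p==(0,0) else (0,255,0),-1)
cv2.imwrite("pics/tip.png",k)
```

```text
(no output)
```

View pics/tip.png

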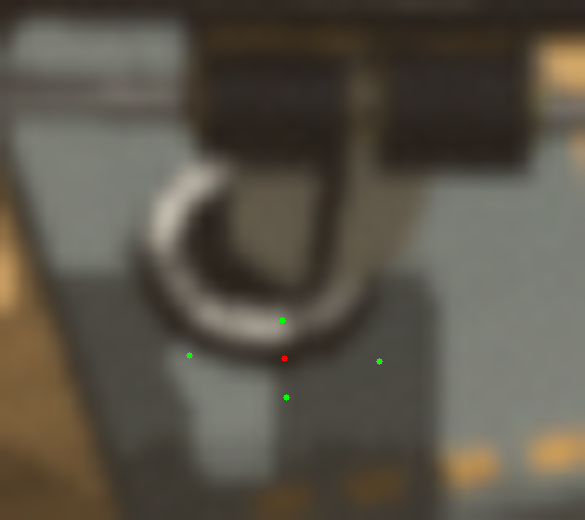

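Run:
```python
from h import *
p=manip.current_tool_pos()
for z in(.04,.026,.021,.0185):
    manip.servo_line([p[0],p[1],z],vel=.06); print(manip.current_tool_pos(),manip.current_force().round(2))
snap("lo")
k=cv2.imread("pics/scene_lo.png")[185:230,280:335]
cv2.imwrite("pics/tip2.png",cv2.resize(k,None,fx=12,fy=12,interpolation=2))
pos=manip.current_tool_pos();print((proj("scene",pos)-[280,185]+.5)*12, (proj("scene",pos+[-.009,.003,0])-[280,185]+.5)*12)
```

```text
[0.63879866 0.11840965 0.03931348] [ 0.32 -0.54 -0.5 ]
[0.63875679 0.11831016 0.02533612] [-0.54  0.29 -0.08]
[0.63904271 0.1183479  0.02069384] [-0.05 -0.23 -0.13]
[0.63917892 0.11842759 0.01839227] [0.15 0.1  0.51]
[302.51036498 443.2251389 ] [300.31674348 408.2507137 ]
```

View pics/tip2.png

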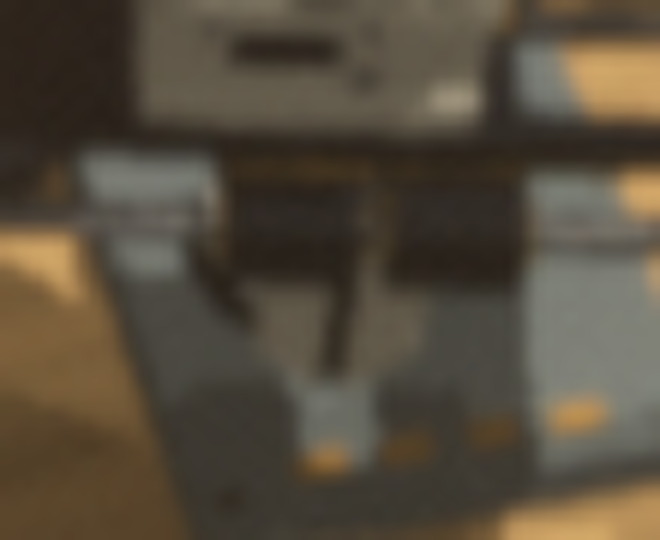

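Run:
```python
from h import *
p=manip.current_tool_pos()
print(plane("scene",(307,216.2),.0184))
f0=manip.current_force()
for z in np.arange(.0175,.0125,-.001):
    manip.servo_line([.6391,.1184,z],vel=.03); f=manip.current_force(); print(manip.current_tool_pos().round(4),f.round(2))
    if f[2]>3: break
print(manip.current_clock())
```

```text
[0.6250352  0.13069172]
[0.6391 0.1184 0.0175] [-0.16 -0.1   0.42]
[0.639  0.1183 0.0164] [-0.05 -1.02  0.43]
[0.639  0.1184 0.0154] [-0.62 -0.55 -0.13]
[0.639  0.1184 0.0144] [0.64 0.15 0.25]
[0.639  0.1184 0.0134] [-0.57  0.05  0.71]
[0.639  0.1184 0.0124] [-0.71 -0.48 -0.01]
8.5417
```

Run:
```python
from h import *
print(R.from_quat(manip.current_tcp_rot()).as_matrix().round(3),manip.current_tool_pos(),manip.grip_depth,manip.current_finger_gap(),manip.current_q())
snap("p1")
a=cv2.imread("pics/scene_p1.png");cv2.imwrite("pics/sp1.png",cv2.resize(a[120:270,220:400],None,fx=4.4,fy=4,interpolation=2)[:600,:800])
```

```text
[[ 0.327  0.945 -0.   ]
 [ 0.945 -0.327 -0.   ]
 [-0.    -0.    -1.   ]] [0.63901283 0.11837123 0.01239937] 0.0188 0.0003259687822860972 [ 0.27913851  0.79763723 -0.73256399  1.65831245  0.63519315  0.93853242
  0.54531061]
```

View pics/sp1.png

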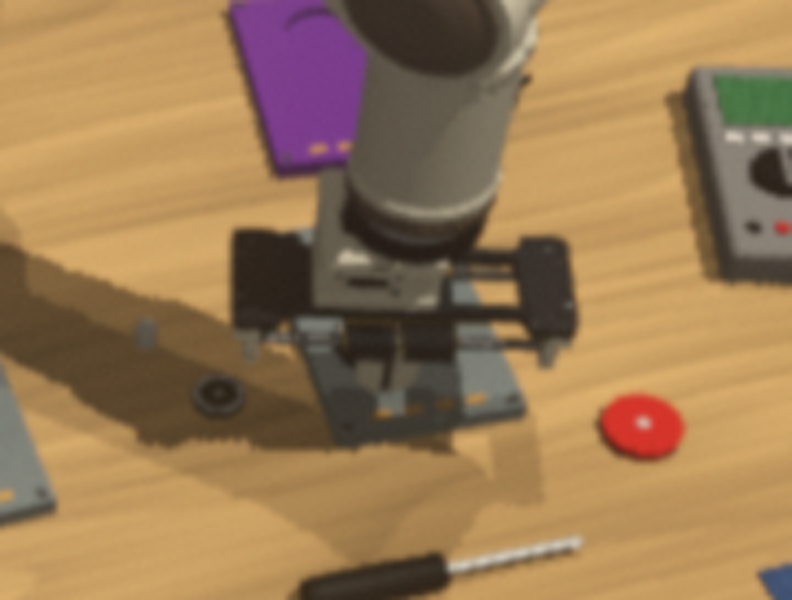

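View pics/top_p1.png

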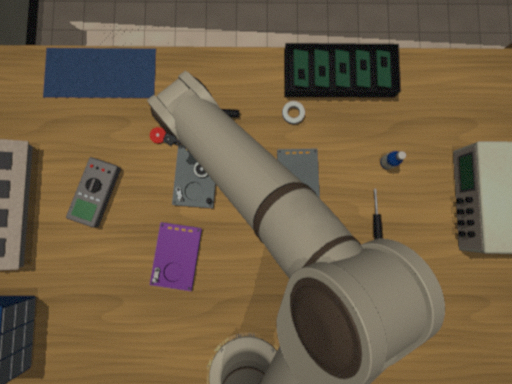

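Run:
```python
from h import *
p=manip.current_tool_pos()
for dz in(0,.019,.04,.066):
    for off in(-.095,0,.095):
        w=p+[off*.327,off*.945,dz]; u=proj("scene",w); print(dz,off,((u-[220,120]+.5)*[4.4,4]).round(0), end=' ')
    print()
```

```text
0 -0.095 [218. 408.] 0 0 [374. 413.] 0 0.095 [530. 417.] 
0.019 -0.095 [219. 392.] 0.019 0 [377. 396.] 0.019 0.095 [535. 401.] 
0.04 -0.095 [221. 373.] 0.04 0 [380. 378.] 0.04 0.095 [540. 383.] 
0.066 -0.095 [223. 350.] 0.066 0 [385. 355.] 0.066 0.095 [548. 359.]
```

Run:
```python
from h import *
o=[]
for t in("lo","p1"):
    o.append(cv2.resize(cv2.imread(f"pics/scene_{t}.png")[190:230,285:325],None,fx=10,fy=10,interpolation=0))
cv2.imwrite("pics/cmp.png",np.hstack(o))
```

```text
(no output)
```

View pics/cmp.png

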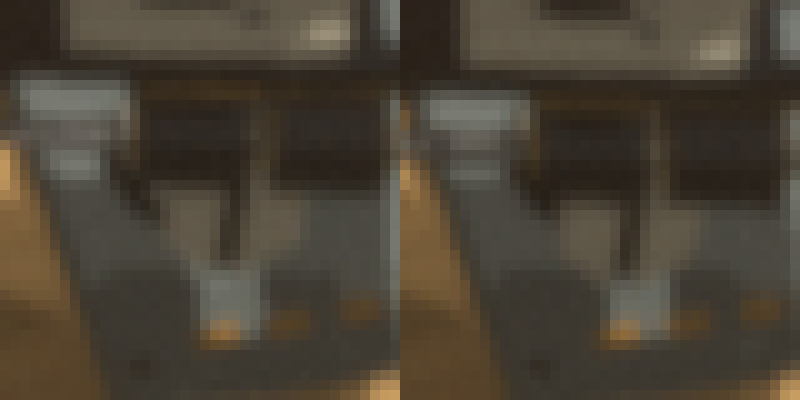

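Run:
```python
from h import *
for z in np.arange(.0115,-.006,-.001):
    manip.servo_line([.6391,.1184,z],vel=.03); f=manip.current_force(); print(manip.current_tool_pos().round(4),f.round(2))
    if f[2]>2.5: break
print(manip.current_clock())
snap("p2")
cv2.imwrite("pics/cmp2.png",cv2.resize(cv2.imread(f"pics/scene_p2.png")[180:235,275:330],None,fx=10,fy=10,interpolation=0))
```

```text
[0.639  0.1184 0.0114] [-0.47  0.28 -0.63]
[0.639  0.1184 0.0104] [-0.08  0.06  1.02]
[0.639  0.1184 0.0094] [ 0.08 -0.17  0.3 ]
[0.639  0.1184 0.0084] [0.26 0.46 0.58]
[0.639  0.1184 0.0074] [ 0.19 -0.47  0.09]
[0.639  0.1184 0.0064] [-1.43 -0.03 -0.34]
[0.639  0.1183 0.0054] [-0.01  0.3  -0.04]
[0.6391 0.1184 0.0044] [-0.45  0.34  0.8 ]
[0.639  0.1184 0.0034] [ 0.46  0.05 -0.27]
[0.639  0.1184 0.0024] [ 0.04 -0.24  0.77]
[0.639  0.1184 0.0014] [ 0.06 -0.29  0.1 ]
[6.390e-01 1.184e-01 4.000e-04] [ 0.8  -0.17  0.05]
[ 6.390e-01  1.184e-01 -6.000e-04] [-0.73  0.54 -0.47]
[ 0.6391  0.1183 -0.0016] [ 0.3  -0.2   0.21]
[ 0.639   0.1184 -0.0026] [-0.91 -0.09  0.11]
[ 0.639   0.1184 -0.0036] [ 0.1  -0.19 -0.06]
[ 0.6391  0.1184 -0.0046] [ 0.57 -0.69  0.12]
[ 0.639   0.1184 -0.0056] [ 0.14  0.36 -1.13]
13.1417
```

View pics/cmp2.png

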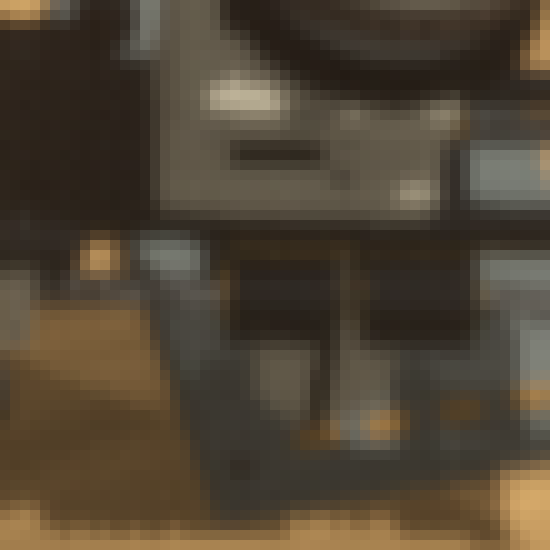

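Run:
```python
from h import *
for z in np.arange(-.0066,-.02,-.001):
    manip.servo_line([.6391,.1184,z],vel=.05); f=manip.current_force(); print(manip.current_tool_pos().round(4),f.round(2))
    if f[2]>2.5: break
print(manip.current_clock())
snap("p3")
cv2.imwrite("pics/cmp3.png",cv2.resize(cv2.imread(f"pics/scene_p3.png")[180:235,275:330],None,fx=10,fy=10,interpolation=0))
print(plane("scene",(307,222.5),.016))
```

```text
[ 0.639   0.1183 -0.0067] [-0.48  0.05 -0.33]
[ 0.639   0.1184 -0.0077] [ 0.08 -0.66  0.75]
[ 0.639   0.1184 -0.0087] [-0.77 -0.06  0.35]
[ 0.639   0.1184 -0.0097] [ 0.24 -0.19  0.52]
[ 0.639   0.1184 -0.0107] [ 0.05 -0.84  1.13]
[ 0.639   0.1184 -0.0117] [-0.45  0.03  0.03]
[ 0.639   0.1184 -0.0127] [-0.41  0.43 -0.39]
[ 0.639   0.1184 -0.0137] [-0.07  1.    0.24]
[ 0.639   0.1184 -0.0147] [-0.41 -0.91  0.54]
[ 0.639   0.1184 -0.0157] [ 0.17  0.95 -0.45]
[ 0.639   0.1184 -0.0167] [ 0.51 -0.57  0.41]
[ 0.639   0.1184 -0.0177] [-0.02 -0.22  0.52]
[ 0.639   0.1184 -0.0187] [-0.25 -0.23 -0.26]
[ 0.639   0.1184 -0.0197] [-0.8   0.69 -0.25]
16.7417
[0.64274211 0.1239593 ]
```

View pics/cmp3.png

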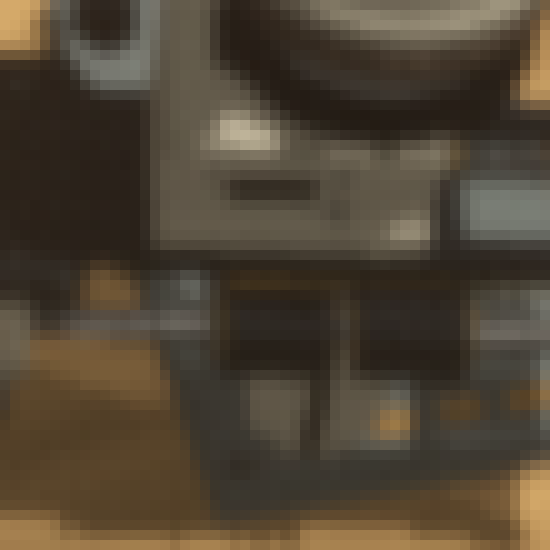

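Run:
```python
from h import *
p=np.array([.639,.1184,.0124])
for dz in (0,.066,.15,.25):
    print(dz,[proj("top",p+[o*.327,o*.945,dz]).round(0).tolist() for o in(-.095,0,.095)])
for p in [(.639,.118,.016),(.639,.118,-.0197),(.65,.118,.016)]: print(proj("scene",p))
snap("p4")
a=cv2.imread("pics/top_p4.png");cv2.imwrite("pics/tp4.png",cv2.resize(a[60:200,120:260],None,fx=4,fy=4,interpolation=2))
```

```text
0 [[238.0, 162.0], [208.0, 152.0], [178.0, 141.0]]
0.066 [[237.0, 158.0], [205.0, 147.0], [173.0, 136.0]]
0.15 [[236.0, 151.0], [201.0, 139.0], [166.0, 127.0]]
0.25 [[234.0, 142.0], [194.0, 129.0], [155.0, 115.0]]
[304.41108528 221.92963972]
[303.1159533 229.3383078]
[305.91883332 225.19318888]
```

View pics/tp4.png

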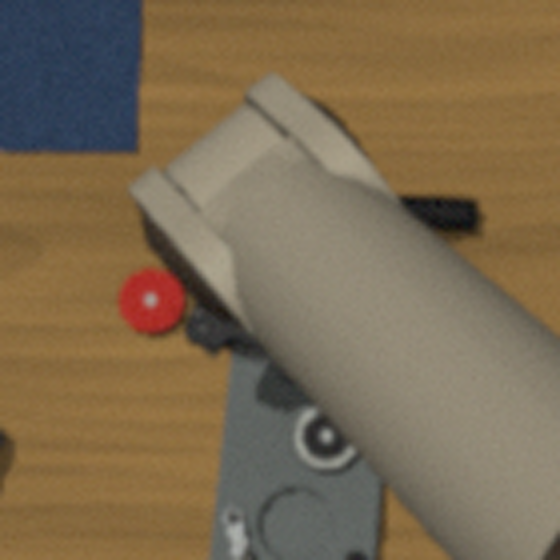

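View pics/scene_p3.png

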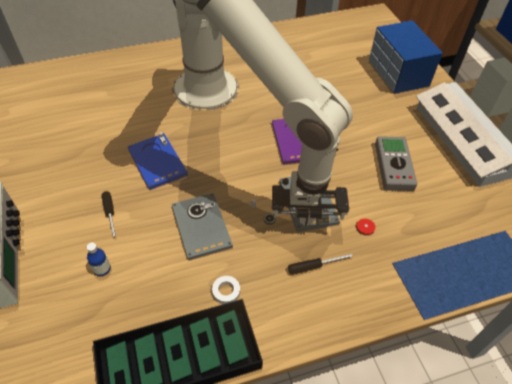

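Run:
```python
from h import *
for n in("top","scene"): print(n,[proj(n,(0,0,z)).round(1).tolist() for z in(0,.02,.1)])
for uv in((179.3,144.8),): pass
# standoff, tape, small disc triangulate for consistency
def tri(t,s):
    a,d=ray("top",*t);b,e=ray("scene",*s);k=np.linalg.lstsq(np.c_[d,-e],b-a,rcond=None)[0];return (a+d*k[0]).round(4),(b+e*k[1]).round(4)
print("disc",tri((201.16,168.55),(304.58,203.35)));print("fin",tri((299.31,193.31),(196.05,209.89)));print("sm",tri((236.5,168.1),(269.2,217.8)))
print("red",tri((158,135),(366,226)))
```

```text
top [[246.1, 374.8], [246.1, 377.8], [245.7, 391.4]]
scene [[204.6, 86.7], [204.2, 82.1], [202.6, 62.6]]
disc (array([0.5857, 0.1351, 0.0235]), array([0.5865, 0.1382, 0.0241]))
fin (array([ 0.5145, -0.1541,  0.0159]), array([ 0.5156, -0.1502,  0.0154]))
sm (array([0.5907, 0.032 , 0.0045]), array([0.5915, 0.035 , 0.0048]))
red (array([0.6912, 0.2705, 0.0028]), array([0.6927, 0.2759, 0.0047]))
```

Run:
```python
import cv2,numpy as np
a=cv2.imread("pics/scene0.png")[20:120,150:260];b=cv2.imread("pics/top0.png")[300:384,180:310]
cv2.imwrite("pics/base.png",np.hstack([cv2.resize(a,(440,400)),cv2.resize(b,None,fx=2.7,fy=400/84.)]))
```

```text
(no output)
```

View pics/base.png

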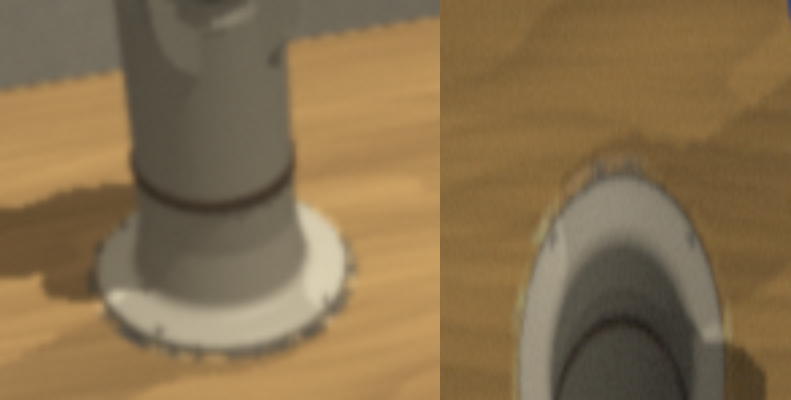

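Run:
```python
from h import *
for z in np.arange(-.0207,-.031,-.001):
    manip.servo_line([.6391,.1184,z],vel=.05); f=manip.current_force(); print(manip.current_tool_pos().round(4),f.round(2))
    if f[2]>2.5: break
print(manip.current_clock())
snap("p5")
cv2.imwrite("pics/cmp5.png",cv2.resize(cv2.imread(f"pics/scene_p5.png")[170:240,265:355],None,fx=8,fy=8,interpolation=2))
```

```text
[ 0.639   0.1184 -0.0208] [-0.78  0.87  0.25]
[ 0.639   0.1184 -0.0218] [-0.13  0.23  0.01]
[ 0.639   0.1184 -0.0228] [ 0.16 -0.   -0.2 ]
[ 0.6393  0.1185 -0.0233] [-1.23 -0.79  2.78]
17.9417
```

View pics/cmp5.png

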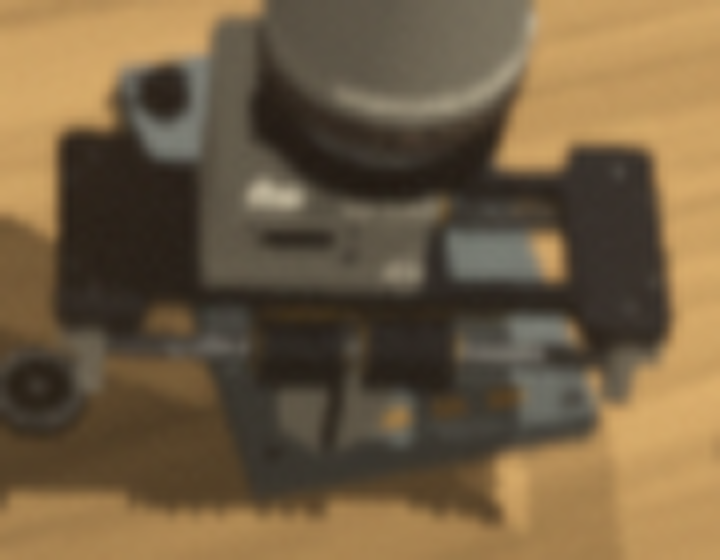

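```bash
cat >> h.py <<'E'
OZ=-.0393
def line(xy,z,vel=.1,ori=None):
    manip.servo_line([xy[0],xy[1],z+OZ],ori=ori,vel=vel)
    return manip.current_tool_pos().round(4),manip.current_force().round(2)
E
python3 - <<'E'
from h import *
D=np.array([.5863,.1361]);S=np.array([.5212,.1586]);d=unit(S-D)
p=manip.current_tool_pos()[:2]
print(line(p,.020,.05))
for s in(.075,.0485): print(line(S-d*s,.020,.06))
print(manip.current_clock());snap("a1");crop("a1")
r=disc("top",cv2.imread("pics/top_a1.png")[:,:,::-1].copy(),proj("top",(*(S-d*.014),.026)));print(r and plane("top",r[0],.026))
E
```

```text
(array([ 0.6395,  0.1185, -0.0192]), array([ 0.14, -0.33, -1.06]))
(array([ 0.5926,  0.1338, -0.0192]), array([ 1.06,  0.16, -0.05]))
(array([ 0.5669,  0.1428, -0.0192]), array([-0.52, -0.06,  0.03]))
19.8667
None
```

View pics/c_a1.png

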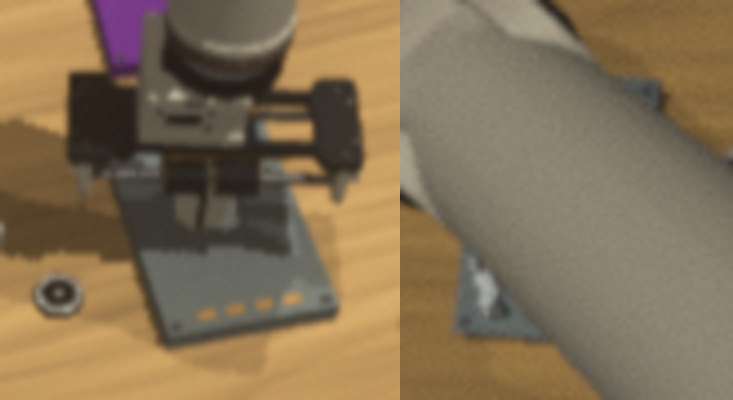

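Run:
```python
from h import *
S=np.array([.5212,.1586])
p=manip.current_tool_pos()[:2]
line(p,.05,.2)
print(line([.45,.02],.14,.35))
print(manip.current_clock());snap("a2");crop("a2")
```

```text
(array([0.4502, 0.0194, 0.1006]), array([ 0.77,  0.37, -0.56]))
20.9667
```

View pics/c_a2.png

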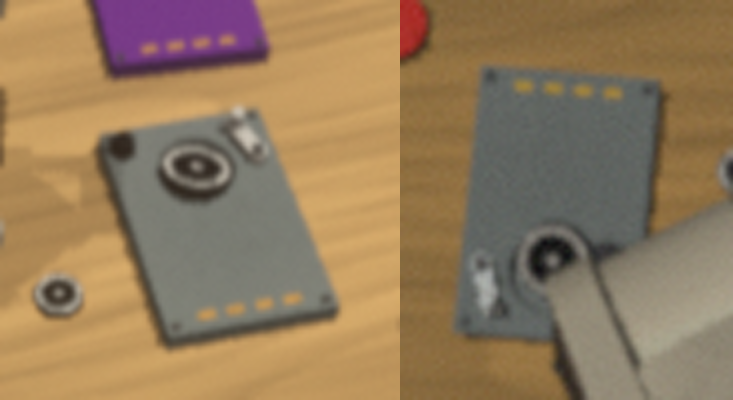

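Run:
```python
from h import *
T=cv2.imread("pics/top_a2.png")[:,:,::-1].copy();Sc=cv2.imread("pics/scene_a2.png")[:,:,::-1].copy()
a=disc("top",T,(194,188));b=disc("scene",Sc,(304,186.7));print(a,b)
for z in(.018,.022,.026): print(a and plane("top",a[0],z),b and plane("scene",b[0],z), plane("top",(194.2,188.3),z))
cv2.imwrite("pics/z2.png",np.hstack([cv2.resize(Sc[165:215,275:330,::-1],(440,400),interpolation=2),cv2.resize(T[165:215,165:220,::-1],(440,400),interpolation=2)])[:,:800])
```

```text
(array([193.38184166, 187.24712944]), array([ 8.58251572, 11.48927689])) None
[0.53092302 0.15762597] None [0.52782267 0.1551591 ]
[0.53048942 0.15697462] None [0.52740116 0.15451737]
[0.53005581 0.15632326] None [0.52697965 0.15387565]
```

View pics/z2.png

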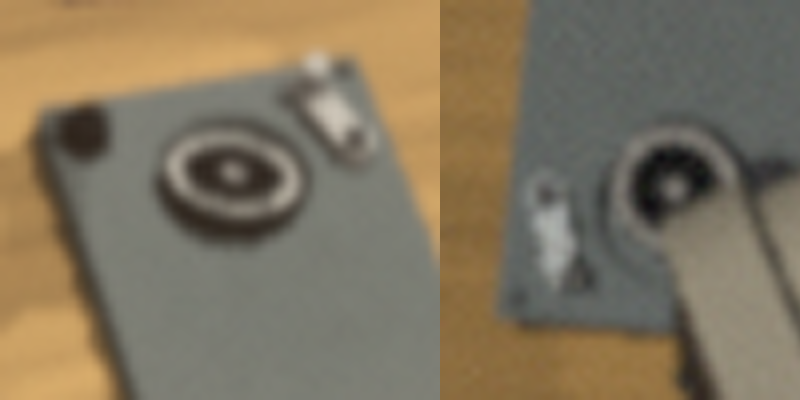

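Run:
```python
from h import *
D=np.array([.5863,.1361]);S=np.array([.5212,.1586]);d=unit(S-D)
line(S-d*.065,.10,.35)
line(S-d*.056,.020,.2)
for s in(.0485,.044,.040,.037,.034,.031):
    r=line(S-d*s,.020,.06);print(r)
    if np.linalg.norm(r[1][:2])>8: break
line(S-d*.05,.05,.2)
line([.45,.02],.14,.4)
print(manip.current_clock());snap("a3")
T=cv2.imread("pics/top_a3.png");Sc=cv2.imread("pics/scene_a3.png")
cv2.imwrite("pics/z3.png",np.hstack([cv2.resize(Sc[165:215,275:330],(440,400),interpolation=2),cv2.resize(T[165:215,165:220],(440,400),interpolation=2)])[:,:800])
```

```text
(array([ 0.5671,  0.1431, -0.0184]), array([-0.38,  0.18,  1.41]))
(array([ 0.5626,  0.1444, -0.0191]), array([ 0.55,  0.57, -0.24]))
(array([ 0.5586,  0.1458, -0.0193]), array([ 0.2 ,  0.37, -0.14]))
(array([ 0.5559,  0.1466, -0.0193]), array([0.36, 0.22, 0.37]))
(array([ 0.5531,  0.1476, -0.0193]), array([-0.11,  0.37, -0.25]))
(array([ 0.5502,  0.1486, -0.0193]), array([0.58, 0.31, 0.23]))
24.8417
```

View pics/z3.png

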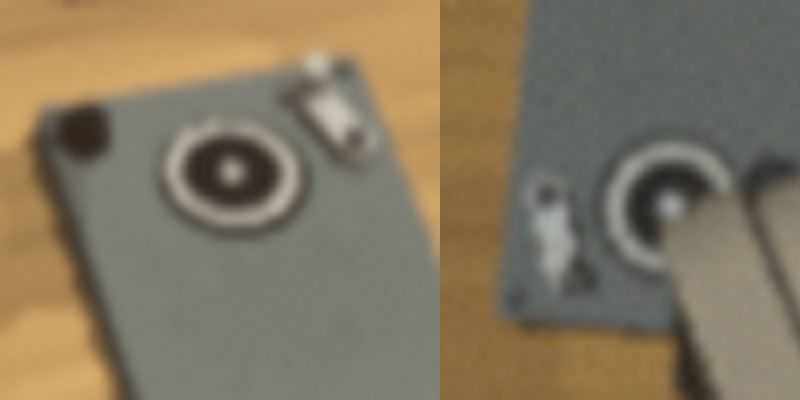

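Run:
```python
from h import *
S=np.array([.5212,.1586])
line(S,.06,.4); line(S,.022,.15)
for z in np.arange(.0205,.0135,-.001):
    r=line(S,z,.05);print(r)
    if r[1][2]>2.2: break
line(S,.09,.25)
yaw=R.from_euler('z',-4.25,degrees=True)
rot=lambda v:yaw.apply([*v,0])[:2]
k=rot(unit([1,-1.]));e=rot(unit([1,1.]));P=S+.044*rot([0,1.])
st=P-.040*k-.022*e;print(st)
manip.move_pose([*st,.09+OZ],qdown(k))
print(line(st,.045,.2),manip.current_clock())
snap("k0")
T=cv2.imread("pics/top_k0.png");Sc=cv2.imread("pics/scene_k0.png")
cv2.imwrite("pics/zk0.png",np.hstack([cv2.resize(Sc[150:215,260:340],(440,400),interpolation=2),cv2.resize(T[155:220,150:210],(360,400),interpolation=2)]))
```

```text
(array([ 0.5219,  0.1585, -0.0179]), array([ 0.22, -0.02,  0.03]))
(array([ 0.5213,  0.1586, -0.0196]), array([0.25, 0.24, 0.21]))
(array([ 0.5211,  0.1586, -0.0209]), array([0.26, 0.1 , 0.01]))
(array([ 0.5213,  0.1587, -0.0213]), array([-0.67, -0.57,  5.65]))
[0.48168395 0.21842089]
(array([0.4811, 0.2172, 0.0048]), array([ 0.79, -0.53,  0.31])) 28.4333
```

View pics/zk0.png

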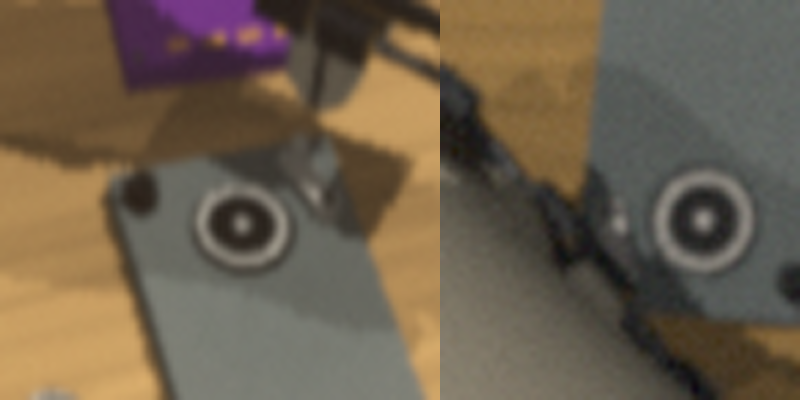

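The sounder is seated: touching its top gave 18 mm, against 16 mm for the plate. Now I'll lower behind the post and sweep it.

```bash
cat > k.py <<'E'
from h import *
S=np.array([.5212,.1586])
yaw=R.from_euler('z',-4.25,degrees=True)
rot=lambda v:yaw.apply([*v,0])[:2]
k=rot(unit([1,-1.]));e=rot(unit([1,1.]));P=S+.044*rot([0,1.])
E
python3 - <<'E'
from k import *
z=.0305
for zz in(.038,z):
    r=line(P-.040*k-.022*e,zz,.1);print(r)
    if r[1][2]>4: raise SystemExit
for s in list(np.arange(-.034,.0,.004))+list(np.arange(.0,.0125,.0015)):
    r=line(P+s*k-.022*e,z,.06);print(round(s,4),r, round(float(r[1][:2]@k),1))
    if np.linalg.norm(r[1])>6: break
print(manip.current_clock());snap("k1")
T=cv2.imread("pics/top_k1.png");Sc=cv2.imread("pics/scene_k1.png")
cv2.imwrite("pics/zk1.png",np.hstack([cv2.resize(Sc[150:215,260:340],(440,400),interpolation=2),cv2.resize(T[155:220,150:210],(360,400),interpolation=2)]))
E
```

```text
(array([ 0.4818,  0.2183, -0.0011]), array([-0.86,  0.64, -0.84]))
(array([ 0.4812,  0.2182, -0.0092]), array([ 0.22, -0.23, -0.26]))
-0.034 (array([ 0.4862,  0.2133, -0.0087]), array([-1.25,  0.73,  0.79])) -1.4
-0.03 (array([ 0.4885,  0.2105, -0.0088]), array([ 0.87, -0.44, -0.12])) 0.9
-0.026 (array([ 0.4908,  0.2076, -0.0088]), array([0.22, 0.79, 0.15])) -0.5
-0.022 (array([ 0.4927,  0.204 , -0.0091]), array([-2.81, -1.28,  0.99])) -0.9
-0.018 (array([ 0.4957,  0.2012, -0.0091]), array([-1.58,  0.55,  0.19])) -1.4
-0.014 (array([ 0.5   ,  0.1988, -0.0085]), array([-0.72, -0.29,  0.23])) -0.3
-0.01 (array([ 0.5023,  0.1956, -0.0085]), array([-0.77,  0.41, -0.38])) -0.8
-0.006 (array([ 0.5043,  0.1922, -0.0088]), array([-0.77, -0.28, -0.24])) -0.3
-0.002 (array([ 0.507 ,  0.1901, -0.0087]), array([0.95, 2.24, 0.01])) -1.1
0.0 (array([ 0.5081,  0.1891, -0.0086]), array([ 0.73,  5.1 , -0.26])) -3.4
0.0015 (array([ 0.5085,  0.1864, -0.0089]), array([-1.09,  2.59,  0.92])) -2.7
0.003 (array([ 0.5089,  0.1863, -0.0089]), array([-1.6 ,  5.35,  1.73])) -5.1
0.0045 (array([ 0.509 ,  0.1862, -0.0089]), array([-4.07,  6.52,  2.16])) -7.6
32.2833
```

View pics/zk1.png

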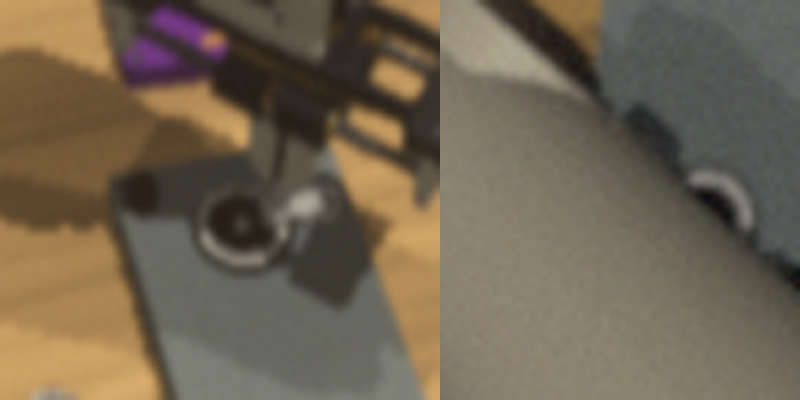

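Run:
```python
from k import *
line(P-.015*k-.022*e,.0305,.1)
line(P-.03*k-.022*e,.08,.2)
line([.42,.10],.15,.35)
print(manip.current_clock());snap("k2")
T=cv2.imread("pics/top_k2.png");Sc=cv2.imread("pics/scene_k2.png")
cv2.imwrite("pics/zk2.png",np.hstack([cv2.resize(Sc[150:215,260:340],(440,400),interpolation=2),cv2.resize(T[155:220,160:215],(340,400),interpolation=2)]))
cv2.imwrite("pics/zfin.png",cv2.resize(Sc[180:245,160:240],(440,400),interpolation=2))
```

```text
33.7083
```

View pics/zk2.png

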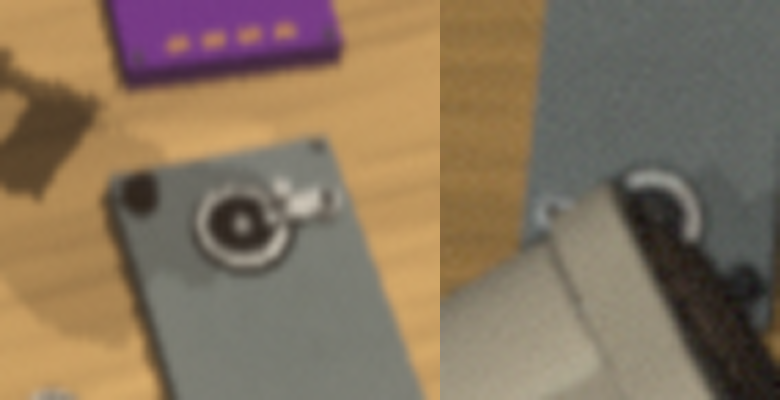

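View pics/zfin.png

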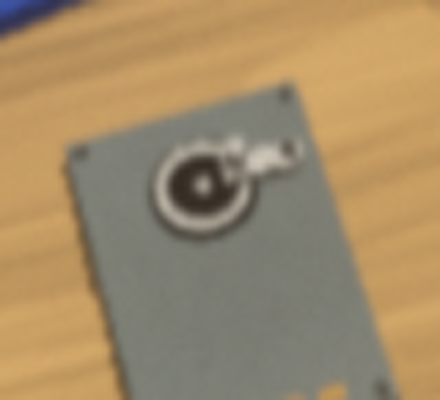

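Run:
```python
from k import *
line([.40,.0],.22,.4)
print(manip.current_clock());snap("k3")
T=cv2.imread("pics/top_k3.png")
cv2.imwrite("pics/zk3.png",np.hstack([cv2.resize(T[165:215,165:215],(400,400),interpolation=2),cv2.resize(T[165:215,270:320],(400,400),interpolation=2)]))
for a in(1.3,1.45,1.571):
    v=rot([-np.cos(a),-np.sin(a)]); print(a,[((proj("top",(*(P+r*v),z))-165+.5)*8).round(0) for r,z in((0,.026),(.026,.04),(.034,.026))],[((proj("scene",(*(P+r*v),z))-[260,150]+.5)*[5.5,6.15]).round(0) for r,z in((0,.026),(.026,.04))])
```

```text
34.325
1.3 [array([104., 197.]), array([163., 217.]), array([191., 229.])] [array([321., 193.]), array([273., 171.])]
1.45 [array([104., 197.]), array([167., 207.]), array([195., 215.])] [array([321., 193.]), array([274., 178.])]
1.571 [array([104., 197.]), array([168., 198.]), array([197., 204.])] [array([321., 193.]), array([275., 183.])]
```

View pics/zk3.png

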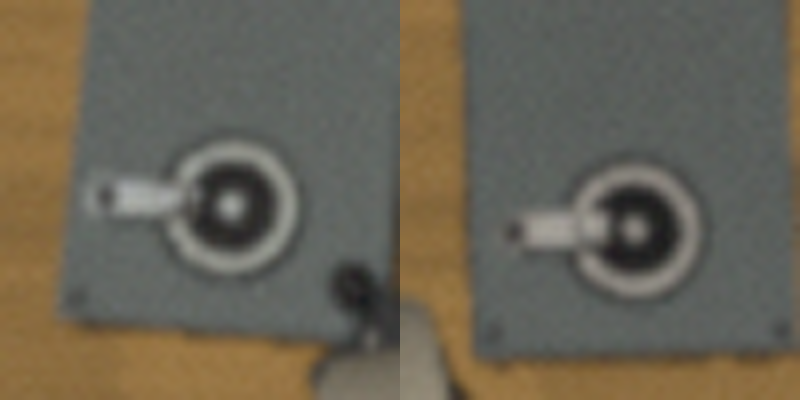

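Run:
```python
from h import *
a=cv2.imread("pics/scene0.png")[150:300,160:400];b=cv2.imread("pics/scene_k3.png")[150:300,160:400]
cv2.imwrite("pics/fin.png",cv2.resize(np.vstack([a,b]),None,fx=2,fy=2))
```

```text
(no output)
```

View pics/fin.png

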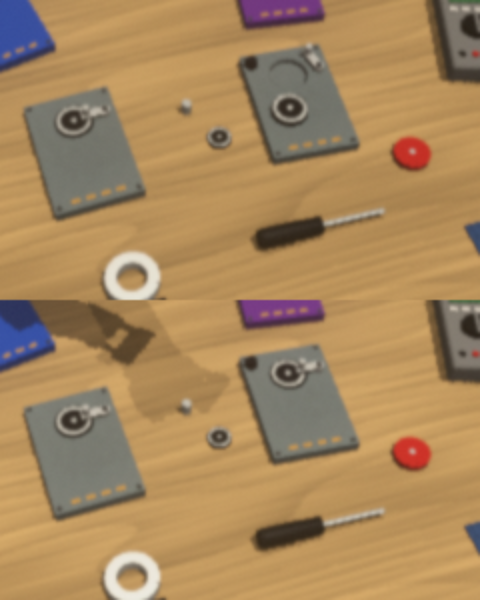

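The before and after views match apart from the seated sounder and the closed keeper. Everything else in this view is where it was, including the knob cap, standoff, small disc, red disc, tape and driver.

```bash
python3 -c "
from bench import manip
print(manip.current_clock(),manip.current_force());print(manip.hand_in())"
```

```text
34.425 [-0.9635324   0.52503493 -1.00969309]
the job is handed in; nothing more can be done
None
```

The job is handed in at 34.4 s of the 51 s allowed. I slid the sounder into the empty seat with the shut fingertips, in two pushes and without lifting it. Then I swept the keeper round by its post until it hit its stop.

**Sounder:** Touching its top gave 2 mm above the plate, which is the height of a seated sounder. Both cameras show it level and centred in the seat. That touch peaked at 5.7 N.

**Keeper:** The post stopped moving while the push rose to about 8 N. The top view fits the fully closed angle to about 0.05 rad and looks like the finished unit.

**Everything else:** The before and after scene pictures show the small disc, red disc, knob cap, standoff, tape and nearer driver unmoved. The cleaner and the second driver lay outside that comparison. The arm finished raised and clear, with force readings at noise level.

**Disagreements:**
- **Fingertip height:** The real fingertips were about 39 mm higher than the reported tool position. I never found out why; I measured it by touching the plate at 2.8 N and corrected every later height by it.
- **Cameras:** The two views disagreed by about 3 mm in position, so I aimed midway between them.

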